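Set the sample-type selector to green and start the reader

ROBOT

A 6-joint arm with a two-finger parallel gripper is mounted at the origin on a cart in front of the work surface, level with it; the furniture and walls round the work are solid. World frame = base frame: x ahead of the robot, y to its left, z up, the work surface at z = 0. Lengths are in m, angles in rad, forces in N, time in s.
With the tool pointing down it reaches from about 0.35 to 1 m from the base axis. Payload 7.1 kg.
Tool frame: the origin (TCP) lies between the finger pads; the fingertips stand 22 mm ahead of it and the grasp point (between the pads) lies 3 mm ahead of it; x points along the fingers, y is the direction in which the jaws open and shut, and the axes are right-handed (so a half turn about x gives the same grasp; the last joint's range is limited). The gripper opens to 85 mm and grips with 20 to 120 N. Pads are 22 mm wide; open, the fingers measure 114 mm over their backs; the gripper's body (76 mm by 85 mm) begins 54 mm behind the grasp point. The pads swing forward as they close: fully open they stand 13 mm farther back than shut.
Start: joints at [1.328, 0.423, 1.63, -0, 1.089, -0.019], TCP at [0.139, 0.609, 0.253] pointing down, gripper open.
Joint ranges: [-3, 3], [-0.9, 2.11], [0.09, 2.58], [-1.31, 4.45], [0.11, 2.69], [-2.54, 2.54]. Speed limits (rad/s): [2.39, 2.39, 3.01, 3.14, 3.14, 3.14].

INTERFACE

Orientations are given as a rotation vector (axis times angle).
In Python, from rig import manip gives the robot as it stands. The module is installed in compiled form; this text tells all that it offers. Calls block until the motion is done:
- manip.move_to(position, orientation): joint-space move of the TCP to a pose.
- manip.servo_line(position, orientation=None, rate=0.15): straight line of the TCP; orientation=None keeps the orientation; rate is the mean speed in m/s.
- manip.set_joints(angles): joint-space move.
- manip.command_gripper(opening, f_grip=None): finger opening in m; f_grip is the grip in N (None keeps the last); returns when the fingers have stopped.
- manip.hold(seconds).
- manip.solve_ik(position, orientation): joint angles nearest the present ones, or None.
- manip.camera(name): name is "side" or "top"; returns a dict with "image" (400x640x3 uint8, red, green, blue), "fx", "fy", "cx", "cy" (pixels), "cam_to_world" (4x4, takes a point from camera to world coordinates). Camera axes: x right, y down, z forward; pixel columns grow to the right and rows downward; lengths in m; the calibration is good to about 2 mm. A picture is of the moment at which its call begins. There is no depth.
A pose or a line that the arm cannot do raises manip.IKError and nothing moves.
- manip.sign_off(): hands the job in, once; it reports no verdict.
Readings, each from a call of its own:
- manip.get_time(): time.
- manip.get_joint_positions(): joint angles.
- manip.get_joint_vel(): joint speeds.
- manip.get_tau(): joint torques, N m.
- manip.get_position(): TCP position.
- manip.get_ee_rot(): TCP orientation.
- manip.get_contact_force(): force on the tool from outside, world axes, zero at the start.
- manip.get_torque(): the same for the moment, N m.
- manip.get_width(): finger opening in m.
Only numpy, scipy, OpenCV 4.12 (cv2) and the standard library are available. Lean on these libraries where they do the work, as an engineer would, in place of code of your own. Each camera call takes 0.05 s, during which the arm holds its last target.

TASK

On the low white sample reader, push the upright orange tab round with a fingertip until its pointer aims at the green dot, then press the blue start button fully down and let it come back up. Do not pinch the tab, do not press the button before the selector is set, and leave the tubes, bottles and other loose things where they are.

Things in the scene. Friction and masses are not known exactly. Their poses are not given: they have to be found in the camera images.
- reader: The sample reader: a low white console, fixed to the worktop, 98 mm deep (its x), 184 mm wide (its y), top face 36 mm above the worktop. Origin at the centre of its underside, on the worktop; its +x points away from the robot, +y to the robot's left (it may be yawed up to 0.08 rad).
- axis (a point): Centre of the rotary selector, on the upper face of its disc, 43 mm above the worktop; in the reader's frame at x -8, y +35 mm. The disc is grey, 72 mm across, flat, and turns about this upright axis. Nothing but the tab stands up from it.
- selector (a joint): Angle of the selector disc (rad): 0 when its tab points along the reader's +x (away from the robot), growing anticlockwise seen from above (towards the reader's +y). Stops at -2.0 and +2.0. It is held by friction only (0.04 N m, about 1.3 N at the tab) and stays where it is left: no spring, no click stops. It starts between -0.17 and +0.17, in the gap between the two far dots.
- tab_top (a point): Middle of the top end of the orange upright tab that turns with the disc. The tab is 14 mm long radially (23 to 37 mm from the axis), 10 mm thick, and stands 30 mm above the disc, its top 73 mm above the worktop. Its anticlockwise face is selector_c1, its clockwise face selector_c2.
- pointer (a point): The point at which the tab's orange pointer aims: 46 mm from the axis in the direction of the tab, on the circle of the dots, at the height of the dots (about 38 mm above the worktop). It turns with the disc.
- dot_green: The green dot: a flat disc 14 mm across, 1.5 mm thick, fixed on the console's top. It is one of four dots (green, purple, red, yellow) on a circle of 46 mm radius round the axis, at selector angles -75, -25, +25 and +75 degrees; which colour is at which of the four places differs from run to run. Origin at the centre of its underside.
- start (a joint): Travel of the blue start button (m): 0 when up, 0.006 fully pressed, pushed downwards. A spring returns it; about 4 N presses it fully home.
- start_top (a point): Centre of the top of the blue round start button, 24 mm across, at the right end of the console, 58 mm above the worktop when up; its fixed round black collar is 40 mm across and 48 mm high; in the reader's frame at x +14, y -60 mm.
- tube: A green-capped blood tube, 75 mm long, 15 mm thick, lying beside the reader's left end, loose; a bystander. Origin at the centre of its underside.
- vial: A pink capped vial, 23 mm thick, 72 mm tall, standing beside the reader's right end, loose; a bystander. Origin at the centre of its underside.
- cup: A small pale open sample cup, 30 mm across, 30 mm tall, behind the reader, loose; a bystander. Origin at the centre of its underside.
- dropper: A brown dropper bottle, 33 mm thick, 102 mm tall, standing behind the reader, loose; a bystander. Origin at the centre of its underside.
- slides: A white slide box with an orange patch, 35 x 85 x 32 mm, behind the reader, loose; a bystander. Origin at the centre of its underside.
- timer: A white bench timer, 58 x 64 x 16 mm, well to the right of the reader, loose; a bystander. Origin at the centre of its underside.

How it is judged:
On the way, in this order (a step that is already met when the one before it is completed fails the run):
1. the selector's pointer aims at the green dot (within 6 mm of its centre) and has stopped (horizontal distance between pointer and dot_green below 0.006 m and velocity of joint selector between -0.05 and 0.05 rad/s and value of joint start below 0.002 m), for 0.2 s.
2. the start button is pressed at least 4.5 of its 6 mm with the pointer still at green (horizontal distance between pointer and dot_green below 0.006 m and value of joint start above 0.0045 m), for 0.05 s.
At the end, for the whole second after the job is handed in: The pointer aims at the green dot (its aim point within 6 mm of the dot's centre) and is at rest, the start button is up again (less than 1.5 mm down) after it was pressed, and every loose thing is within 15 mm of where it stood (horizontal distance between pointer and dot_green below 0.006 m and value of joint start below 0.0015 m and velocity of joint selector between -0.05 and 0.05 rad/s and distance of each of tube, vial, cup, dropper, slides, timer from where it was at the start of the episode below 0.015 m); the robot touches nothing.
It fails at once if the start button is pressed (more than 3 mm) while the pointer is not at the green dot (value of joint start above 0.003 m and horizontal distance between pointer and dot_green above 0.008 m).
It fails at once if the tab is pinched: the fingers press on both its faces at once (contact force between each of selector_c1, selector_c2 and the fingers above 0.5 N).
It fails at once if a loose bystander is moved more than 30 mm or lifted (distance of any of tube, vial, cup, dropper, slides, timer from where it was at the start of the episode above 0.03 m or height (world z) of any of tube, vial, cup, dropper, slides, timer above 0.02 m).
It also fails if it takes over 48 s, if anything falls off the work surface, if the arm or the gripper's body presses on something with over 40 N, if the wrist force passes 120 N, or if a joint passes its speed limit or range.

## Working session

There is one attempt and no reset: what is moved stays moved. The work goes in short steps, each a Python script; the robot and the scene stay as the last script left them, time stands still between calls to the robot, and variables do not carry over. Pictures are saved under pics/ and viewed, and the job is handed in when it is done.

```bash
mkdir -p pics; python3 - <<'E'
from rig import manip
import cv2,numpy as np
for n in("top","side"):
    c=manip.camera(n); cv2.imwrite(f"pics/{n}0.png",c["image"][:,:,::-1]); print(n,c["fx"],c["cx"],c["cy"],np.round(c["cam_to_world"],3).tolist())
print(manip.get_time(),manip.get_position(),manip.get_ee_rot(),manip.get_width())
E
```

```text
top 365.7279744409983 324.0855363943028 197.85539731039785 [[0.002, -0.99, 0.14, 0.374], [-1.0, -0.003, -0.008, -0.175], [0.008, -0.14, -0.99, 0.949], [0.0, 0.0, 0.0, 1.0]]
side 428.7498268979874 319.9174441233577 201.37289076383192 [[0.872, -0.177, 0.457, -0.022], [-0.489, -0.365, 0.792, -1.089], [0.026, -0.914, -0.404, 0.546], [0.0, 0.0, 0.0, 1.0]]
0.1 [0.13857642 0.60896662 0.25261718] [ 0.17462405  1.5638178  -0.17678932] 0.0852923012306475
```

View pics/top0.png

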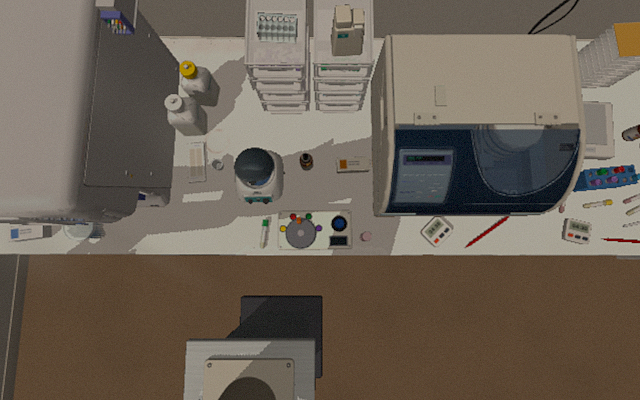

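View pics/side0.png

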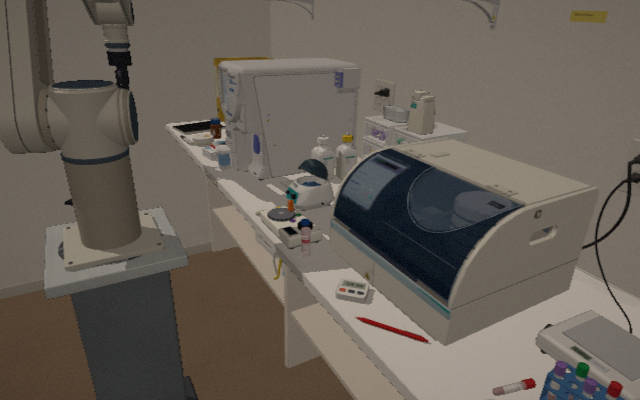

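The top view shows the reader around pixel (315,230) and the blue button near (339,224). I'll enlarge it and measure.

```bash
cat > h.py <<'E'
import cv2,numpy as np
from rig import manip
def ray(c,u,v):
    d=np.array([(u-c["cx"])/c["fx"],(v-c["cy"])/c["fy"],1.]); T=c["cam_to_world"]; return T[:3,3],T[:3,:3]@d
def onz(c,u,v,z):
    o,d=ray(c,u,v); return o+d*(z-o[2])/d[2]
def pix(c,p):
    T=c["cam_to_world"]; q=T[:3,:3].T@(np.array(p)-T[:3,3]); return q[0]/q[2]*c["fx"]+c["cx"],q[1]/q[2]*c["fy"]+c["cy"]
def crop(c,x0,y0,x1,y1,s,name):
    im=c["image"][y0:y1,x0:x1,::-1]; cv2.imwrite(name,cv2.resize(im,None,fx=s,fy=s,interpolation=cv2.INTER_NEAREST))
E
python3 - <<'E'
from h import *
c=manip.camera("top"); crop(c,255,195,385,265,6,"pics/t1.png")
s=manip.camera("side"); crop(s,250,180,330,260,7,"pics/s1.png")
im=c["image"]; hsv=cv2.cvtColor(im,cv2.COLOR_RGB2HSV)
roi=np.zeros(im.shape[:2],bool); roi[205:252,272:355]=1
for n,(lo,hi,z) in dict(red=(0,5,.0375),orange=(7,17,.06),yellow=(22,33,.0375),green=(45,85,.0375),blue=(100,122,.058),purple=(123,150,.0375)).items():
    m=(roi&(hsv[...,0]>=lo)&(hsv[...,0]<=hi)&(hsv[...,1]>100)&(hsv[...,2]>60)).astype(np.uint8)
    k,l,st,ce=cv2.connectedComponentsWithStats(m)
    for i in range(1,k):
        if st[i,4]>4: print(n,st[i],ce[i].round(2),onz(c,*ce[i],z).round(4))
E
```

```text
red [290 214   6   6  21] [292.76 216.67] [ 0.455  -0.1035  0.0375]
orange [296 217   5   7  28] [298.46 220.07] [ 0.4448 -0.1192  0.06  ]
yellow [280 226   6   6  25] [282.76 228.28] [ 0.426  -0.079   0.0375]
green [307 215   4   4  15] [308.4 216.4] [ 0.4558 -0.1425  0.0375]
blue [335 219   9   9  64] [339.06 222.91] [ 0.4382 -0.218   0.058 ]
purple [316 226   5   5  22] [318.09 227.91] [ 0.4272 -0.1668  0.0375]
```

View pics/t1.png

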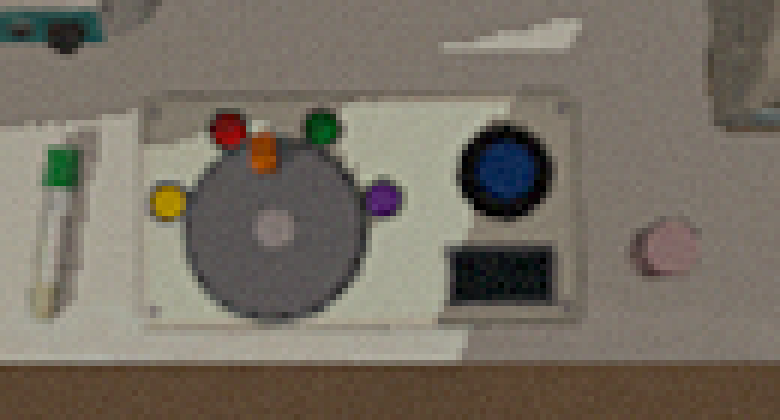

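View pics/s1.png

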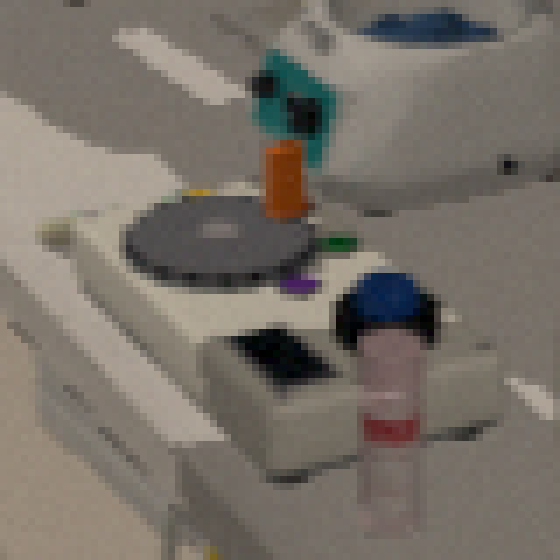

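```bash
cat >> h.py <<'E'
from scipy.spatial.transform import Rotation as Ro
def ori(a):
    y=np.array([np.cos(a),np.sin(a),0]); x=np.array([0,0,-1.]); return Ro.from_matrix(np.c_[x,y,np.cross(x,y)]).as_rotvec()
from scipy.optimize import least_squares
A=np.radians([-75,-25,25,75])
def fit(P):  # dots purple..yellow order by angle -> axis x,y,yaw
    f=lambda q:(np.c_[q[0]+.046*np.cos(A+q[2]),q[1]+.046*np.sin(A+q[2])]-P).ravel()
    r=least_squares(f,[.41,-.12,0]); return r.x,r.fun
E
python3 - <<'E'
from h import *
P=np.array([[.4272,-.1668],[.4558,-.1425],[.455,-.1035],[.426,-.079]])
q,e=fit(P); print(q.round(4),(e*1e3).round(1))
c,s=np.cos(q[2]),np.sin(q[2]);ax=q[:2]
btn=ax+np.array([[c,-s],[s,c]])@[.022,-.095]; print("button",btn)
for z in(.073,):
  o=onz(manip.camera("top"),298.6,219,z)
  d=o[:2]-ax; print("tab",np.hypot(*d),np.arctan2(d[1],d[0])-q[2])
R=Ro.from_rotvec(manip.get_ee_rot()).as_matrix(); print(R.round(2))
for a in(q[2],q[2]+np.pi,q[2]+np.pi/2,q[2]-np.pi/2):
  print(a,manip.solve_ik([ax[0]+.03,ax[1],.09],ori(a)))
print(manip.solve_ik([.1,.38,.3],manip.get_ee_rot()),manip.get_contact_force())
E
```

```text
[ 0.4142 -0.1233  0.0119] [-0.6 -0.8  0.3  0.3  0.7  0.2 -0.4  0.3]
button [ 0.43733696 -0.21800052]
tab 0.032217145298457095 0.08087692387595635
[[-0.    0.22  0.98]
 [-0.    0.98 -0.22]
 [-1.   -0.   -0.  ]]
0.011942707042731334 [-2.96512930e-01  4.69182170e-01  2.08051249e+00 -4.44089210e-16
  5.91897994e-01 -3.08455637e-01]
3.1535353606325245 None
1.582739033837628 [-2.96512930e-01  4.69182170e-01  2.08051249e+00 -4.44089210e-16
  5.91897994e-01 -1.87925196e+00]
-1.5588536197521652 [-2.96512930e-01  4.69182170e-01  2.08051249e+00 -8.88178420e-16
  5.91897994e-01  1.26234069e+00]
[ 1.28320762e+00  2.70594958e-03  2.05786228e+00 -3.88143677e-05
  1.08175326e+00 -6.37947846e-02] [-0.41725151 -0.6552022   0.54518278]
```

Green sits at -25° and the tab at about +5°, so I need a clockwise push on its left face. I'll retract inward first to clear the incubator, then go above the start position with the gripper closed.

```bash
python3 - <<'E'
from h import *
ax=np.array([.4142,-.1233]);yaw=.0119
manip.command_gripper(0.0,20)
manip.move_to([.1,.40,.30],manip.get_ee_rot())
manip.move_to([.36,-.09,.25],ori(yaw))
def P(th,off,z):
    u=np.array([np.cos(yaw+th),np.sin(yaw+th)]);n=np.array([-u[1],u[0]])
    return [*(ax+.030*u+off*n),z]
manip.move_to(P(.07,.032,.16),ori(yaw+.07))
print(manip.get_position(),manip.get_time(),manip.get_width(),manip.get_contact_force())
manip.servo_line(P(.07,.032,.10),rate=.1)
s=manip.camera("side"); crop(s,240,120,340,260,4,"pics/s2.png")
t=manip.camera("top"); crop(t,255,165,385,265,6,"pics/t2.png")
print(pix(s,P(.07,.032,.078)))
E
```

```text
[ 0.44068203 -0.08826852  0.15979997] 4.4583 0.00011992074213150643 [-0.5962324   0.35791304  0.69068629]
(np.float64(284.9098927941135), np.float64(194.65369130073464))
```

View pics/s2.png

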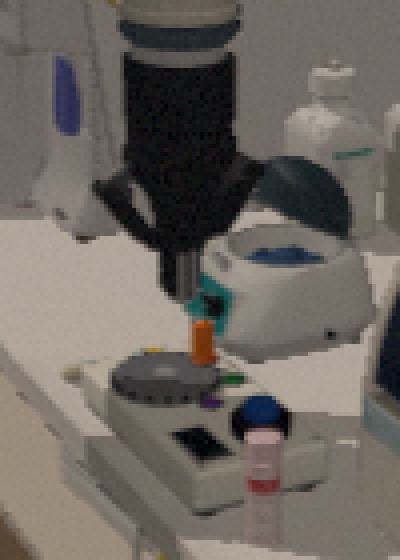

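View pics/t2.png

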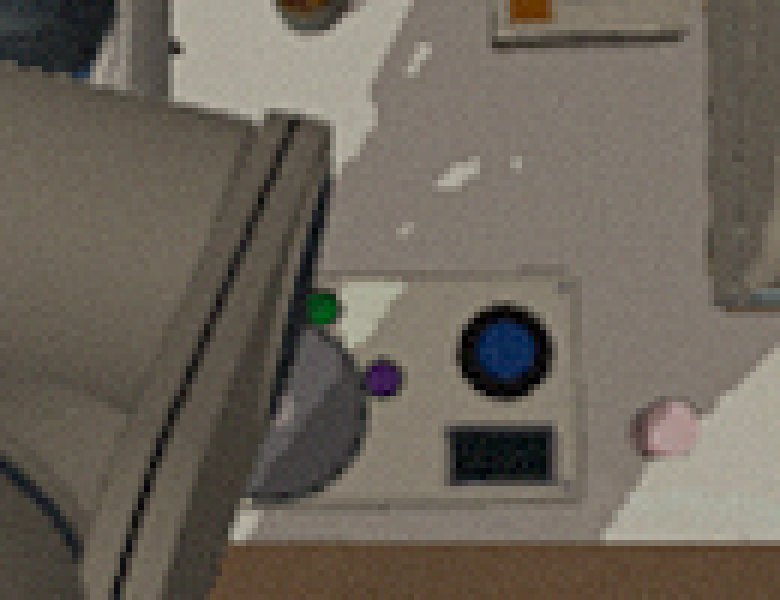

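The side view puts the closed fingertip at about (285,194), which matches the 22 mm tip offset, left of the tab at about (290,205). Next I descend and push along the arc, stopping a little short of the target.

```bash
cat >> h.py <<'E'
ax=np.array([.4142,-.1233]);yaw=.0119
def P(th,off,z):
    u=np.array([np.cos(yaw+th),np.sin(yaw+th)]);n=np.array([-u[1],u[0]])
    return [*(ax+.030*u+off*n),z]
E
python3 - <<'E'
from h import *
z=.080
manip.servo_line(P(.07,.032,z),rate=.06)
print(manip.get_contact_force())
manip.servo_line(P(.07,.017,z),rate=.03)
print(manip.get_contact_force())
for th in np.linspace(.07,-.38,10)[1:]:
    manip.servo_line(P(th,.016,z),ori(yaw+th),rate=.04)
    print(round(th,3),manip.get_contact_force().round(2))
s=manip.camera("side"); crop(s,240,150,340,260,5,"pics/s3.png")
manip.servo_line(P(-.38,.035,z),rate=.06)
manip.servo_line(P(-.38,.035,.20),rate=.15)
manip.move_to([.36,.05,.25],ori(yaw))
t=manip.camera("top"); crop(t,255,195,385,265,6,"pics/t3.png")
hsv=cv2.cvtColor(t["image"],cv2.COLOR_RGB2HSV)
m=np.zeros(hsv.shape[:2],bool); m[205:252,272:355]=1
m&=(hsv[...,0]>=7)&(hsv[...,0]<=17)&(hsv[...,1]>100)&(hsv[...,2]>60)
v,u=np.nonzero(m); print(u.mean(),v.mean(),len(u))
o=onz(t,u.mean(),v.mean(),.06); d=o[:2]-ax; print(np.hypot(*d),np.arctan2(d[1],d[0])-yaw,manip.get_time())
E
```

```text
[-0.65210713 -0.25087556  0.67991194]
[ 0.03559003 -0.77013274 -0.80180845]
0.02 [ 0.05 -0.43 -0.8 ]
-0.03 [ 0.61 -0.59  0.7 ]
-0.08 [-0.22  0.42  0.39]
-0.13 [-0.86 -0.25  0.96]
-0.18 [0.18 0.06 0.83]
-0.23 [-0.33 -0.1   0.25]
-0.28 [-0.13  0.19  1.  ]
-0.33 [-0.53  0.23 -0.45]
-0.38 [-0.42 -0.08  0.61]
304.3666666666667 220.73333333333332 30
0.030730586255098582 -0.3516602227484968 10.975
```

View pics/s3.png

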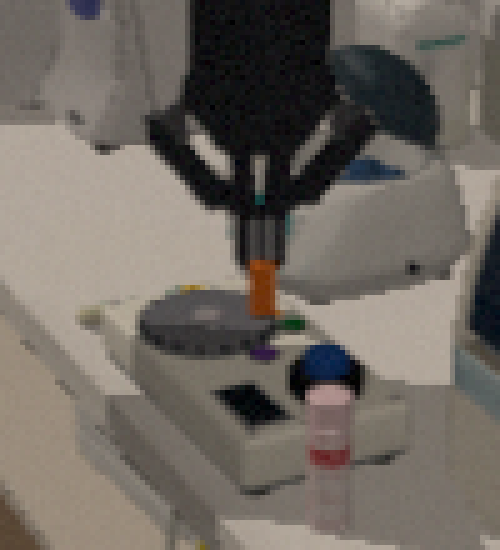

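View pics/t3.png

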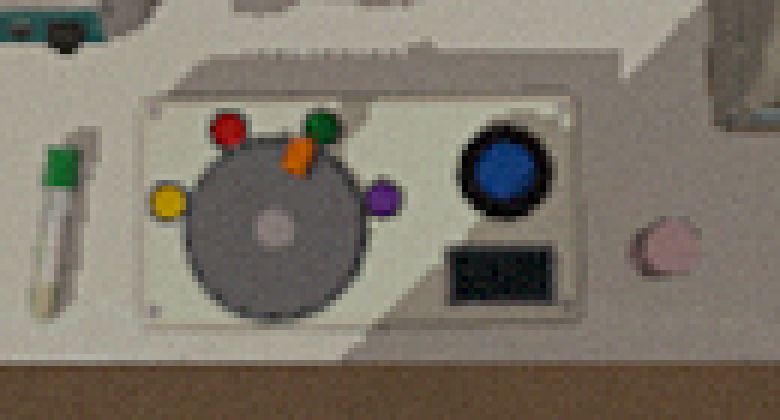

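The tab is at about -0.355 rad and the target is -0.436. The fingers barely miss the 1:1 offset, so I'll make a second small push to a commanded -0.455.

```bash
python3 - <<'E'
from h import *
z=.080
manip.move_to(P(-.30,.030,.16),ori(yaw-.30))
manip.servo_line(P(-.30,.030,z),rate=.1)
manip.servo_line(P(-.34,.018,z),ori(yaw-.34),rate=.04)
for th in (-.38,-.42,-.455):
    manip.servo_line(P(th,.016,z),ori(yaw+th),rate=.03)
manip.hold(.2)
manip.servo_line(P(-.43,.035,z),rate=.06)
manip.servo_line(P(-.43,.035,.20),rate=.15)
manip.move_to([.36,.05,.25],ori(yaw))
t=manip.camera("top"); crop(t,255,195,385,265,6,"pics/t4.png")
hsv=cv2.cvtColor(t["image"],cv2.COLOR_RGB2HSV)
m=np.zeros(hsv.shape[:2],bool); m[205:252,272:355]=1
m&=(hsv[...,0]>=7)&(hsv[...,0]<=17)&(hsv[...,1]>100)&(hsv[...,2]>60)
v,u=np.nonzero(m); print(u.mean(),v.mean(),len(u))
for zz in(.06,.066,.073):
  o=onz(t,u.mean(),v.mean(),zz); d=o[:2]-ax; print(np.hypot(*d),np.arctan2(d[1],d[0])-yaw)
s=manip.camera("side"); crop(s,250,180,330,260,7,"pics/s4.png")
hs=cv2.cvtColor(s["image"],cv2.COLOR_RGB2HSV); m=np.zeros(hs.shape[:2],bool); m[190:220,275:310]=1
m&=(hs[...,0]>=5)&(hs[...,0]<=17)&(hs[...,1]>130)&(hs[...,2]>60)
v,u=np.nonzero(m); print("side",u.mean(),v.mean(),len(u),u.min(),u.max(),v.min(),v.max())
for th in(-.38,-.436,-.49): print(th,pix(s,P(th,0,.058)),pix(t,P(th,0,.066)))
print(manip.get_time())
E
```

```text
305.1515151515151 220.84848484848484 33
0.031164775837401088 -0.41243132026112667
0.030839827831617116 -0.4262197940730146
0.03046830264401009 -0.4426742895651487
side 292.10526315789474 208.1578947368421 57 290 295 203 213
-0.38 (np.float64(292.23710895684917), np.float64(207.22025385447458)) (np.float64(304.47958326147324), np.float64(220.94618508701592))
-0.436 (np.float64(292.27194780746703), np.float64(207.4780899602111)) (np.float64(305.1191456271662), np.float64(221.21587140446815))
-0.49 (np.float64(292.27275327260793), np.float64(207.72777613843755)) (np.float64(305.72051237850366), np.float64(221.5095444054988))
16.4917
```

View pics/t4.png

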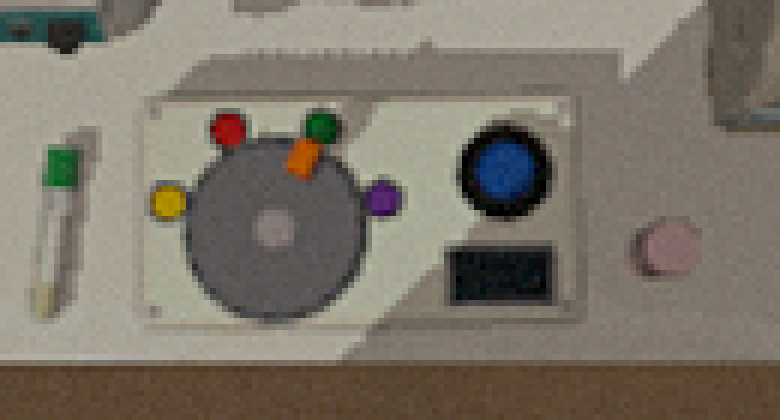

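View pics/s4.png

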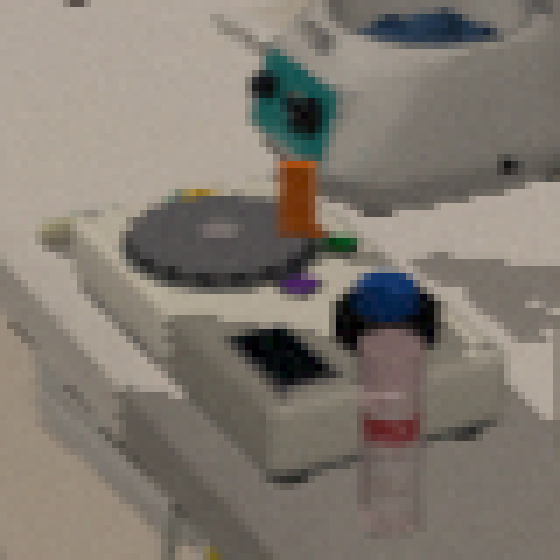

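The tab reads about -0.43 rad, aimed at the green dot at (308,216). Next is the button press, going down in small force-monitored steps.

```bash
python3 - <<'E'
from h import *
b=[.4375,-.218]
manip.move_to([*b,.16],ori(yaw))
manip.servo_line([*b,.088],rate=.08)
f0=np.mean([manip.get_contact_force() for _ in range(5)],0)
for z in np.arange(.082,.0709,-.001):
    manip.servo_line([*b,z],rate=.03)
    f=[]
    for _ in range(3):
        manip.hold(.02); f.append(manip.get_contact_force())
    f=np.mean(f,0)-f0; print(round(z,4),manip.get_position()[2].round(4),f.round(2))
    if f[2]>9: break
manip.hold(.15)
s=manip.camera("side"); crop(s,240,150,340,260,5,"pics/s5.png")
manip.servo_line([*b,.16],rate=.1)
manip.move_to([.36,.05,.25],ori(yaw))
t=manip.camera("top"); crop(t,255,195,385,265,6,"pics/t5.png")
s=manip.camera("side"); crop(s,250,180,330,260,7,"pics/s6.png")
print(manip.get_time())
E
```

```text
0.082 0.082 [-0.62  0.66  0.11]
0.081 0.081 [-0.65  0.9  -0.4 ]
0.08 0.08 [0.14 0.51 1.53]
0.079 0.079 [0.06 0.18 1.37]
0.078 0.078 [-0.03  0.06  2.17]
0.077 0.077 [-0.49  0.42  2.19]
0.076 0.076 [0.33 0.09 2.1 ]
0.075 0.075 [-0.03 -0.17  3.37]
0.074 0.0741 [ 0.29 -0.26  4.37]
0.073 0.0738 [-2.13  1.95 15.72]
24.2083
```

View pics/s5.png

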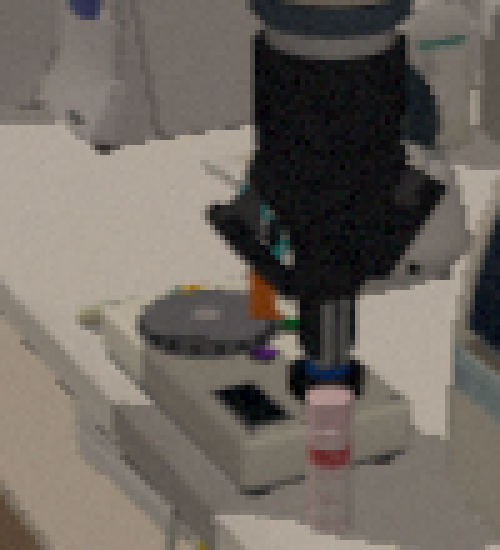

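View pics/t5.png

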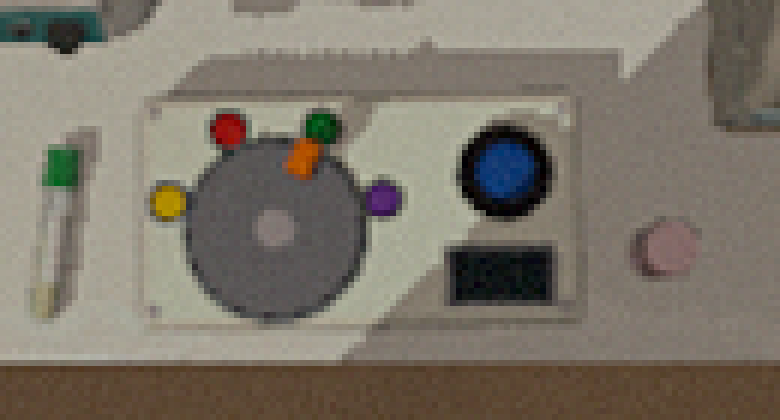

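View pics/s6.png

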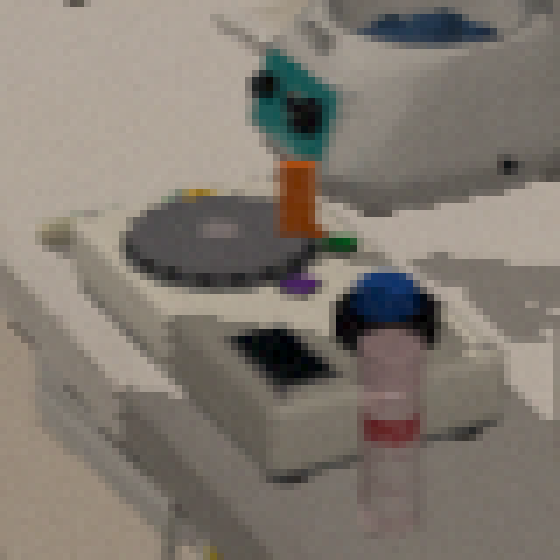

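The button bottomed out: force built up as expected from a spring, then rose sharply at TCP z 0.0738. In the last pictures it's up again, the tab still points at green, and the tube and vial haven't moved. Handing in.

```bash
python3 - <<'E'
from rig import manip
print(manip.sign_off())
E
```

```text
the job is handed in; nothing more can be done
None
```

I set the selector to the green dot, pressed the start button fully and let it come back up, then handed the job in. No verdict was reported, so these are my own checks.

- **Selector:** I pushed the tab's anticlockwise face clockwise with the closed fingertips, in two pushes. The first stopped short at about -0.35 rad. After the second, the top camera put the tab between -0.41 and -0.44 rad, depending on the height assumed for it. The green dot is at -0.436 rad, so the pointer is about 1 mm from its centre. The tab looked unchanged after the button press.
- **Button:** I pressed it only after the selector was set. The force rose like a spring to about 4.4 N. It then jumped to 16 N as the button bottomed out at TCP height 0.0738 m, which is about 5.8–6 mm of travel. The last pictures, with the arm moved clear, show the button up again.
- **Loose things:** The tube and vial sit at the same pixels as before. I did not measure the cup, dropper, slides and timer again at the end, but the arm never worked near them.
- **Time:** The clock read about 24 s just before I handed in. No check failed.

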